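Lock the card clamp with its lift-gate lever

TASK

Clamp the pile of blank cards: take the lever of the gated clamp box from its notch on the right to its locking notch on the left, lifting it out of each notch to move it. The keeper bar over the middle does not let a gripper pass, so first set the lever fully down in the middle notch and let go of it, then take it by the other half of its grip and bring it over until it sits fully down in the locking notch, which is hidden under the hood and has to be felt for. Let go of the lever at the end, and leave the cards and the things standing about where they are.

Things in the scene. Friction and masses are not known exactly. Their poses are not given: they have to be found in the camera images.
- gate_box: The clamp box, fixed to the bench: steel base plate 165 x 270 x 8 mm and a dark fan-shaped hood, top 80 mm above the bench, reaching 128 mm from the pivot. Origin: on the bench, on the lever's vertical pivot axis. z up; -x points to the lever's middle position (towards the robot); +y to the left.
- keeper_tip (a point): Outer end of the keeper bar, a flat steel bar 24 mm wide that stands out along the box's -x from 65 to 230 mm from the pivot axis; underside 88 mm, top 94 mm above the bench. The lever's grip passes under it, fingers holding the grip do not. Same axes as the box.
- rack_middle (a point): Middle notch of the rack under the hood, at swing 0, 105 mm out from the pivot. The right (start) notch is at swing -0.66. The left (locking) notch is on an adjustable stop plate, anywhere between swing 0.52 and 0.76, and is not measured: feel for it. In a notch the lever's tooth has 0.048 rad of play to each side. Same axes as the box.
- turret (a joint): Swing of the lever about the vertical pivot axis, rad: 0 = pointing along the box's -x, positive = grip towards the box's +y (left). Limits -0.80 and 0.95. Light friction (about 0.06 N m); it stays where it is left.
- lever (a joint): Lift of the lever about a level axis through the pivot, 50 mm above the bench, rad: 0 = level, tooth fully down in a notch; about 0.057 = tooth resting on top of the rack, outside a notch; above 0.062 clear of the rack; upper stop 0.125. The lever falls by its own weight (1 to 3 N at the grip).
- grip_mid (a point): Middle of the lever's grip, a round black bar 14 mm thick and 150 mm long, lying crosswise on the lever's end 200 mm from the pivot axis, 50 mm above the bench when down. Its -x points outward along the lever, its y along the grip to the left. At swing t it is at (-0.2 cos t, 0.2 sin t) in the box's frame; the grip turns with the lever (arm 14 x 14 mm).
- grip_left (a point): Point on the axis of the grip 55 mm to the left of its middle: the place to hold it once it has come out to the left of the keeper bar. Same axes as grip_mid.
- grip_right (a point): Point on the axis of the grip 55 mm to the right of its middle: the place to hold it while the lever goes from the right to the middle notch. Same axes as grip_mid.
- cards: Pile of blank header cards, 157 x 120 x 11 mm, lying loose on the bench to the left of the box; origin at the centre of its underside. A flat steel tongue driven by the lever slides out of the box over its edge, without touching it.
- mug: White mug, 81 x 117 x 97 mm, bystander; origin at the centre of its underside.
- glue_bottle: White glue bottle, 42 x 42 x 121 mm, bystander; origin at the centre of its underside.
- tape_roll: Roll of brown tape, 114 x 114 x 48 mm, bystander, lying flat; origin at the centre of its underside.
- screwdriver: Screwdriver, 201 x 26 x 26 mm, bystander, lying; origin at the centre of its underside.

How it is judged:
On the way:
1. the lever sits fully down in the middle notch and has been let go (value of joint turret between -0.1 and 0.1 rad and value of joint lever below 0.02 rad and contact force between the fingers and lever below 0.05 N), for 0.2 s.
At the end, for the whole second after the job is handed in: The lever has gone over to the left (swing above 0.44 rad) and sits fully down in the locking notch (lift below 0.02 rad), at rest and let go; the card pile and the bystanders are still where they stood (within 25 mm) (value of joint turret above 0.44 rad and value of joint lever below 0.02 rad and velocity of joint turret between -0.05 and 0.05 rad/s and contact force between the fingers and lever below 0.05 N); the robot touches nothing.
It fails at once if the pile of cards is shifted by more than 25 mm (distance of cards from where it was at the start of the episode above 0.025 m).
It fails at once if a bystander (mug, glue bottle, tape roll, screwdriver) is shifted by more than 25 mm (distance of any of mug, glue_bottle, tape_roll, screwdriver from where it was at the start of the episode above 0.025 m).
It also fails if it takes over 45 s, if anything falls off the work surface, if the arm or the gripper's body presses on something with over 40 N, if the wrist force passes 120 N, or if a joint passes its speed limit or range.

ROBOT

A 6-joint arm with a two-finger parallel gripper is mounted at the origin on a cart in front of the work surface, level with it; the furniture and walls round the work are solid. World frame = base frame: x ahead of the robot, y to its left, z up, the work surface at z = 0. Lengths are in m, angles in rad, forces in N, time in s.
With the tool pointing down it reaches from about 0.4 to 0.825 m from the base axis. Payload 7 kg.
Tool frame: the origin (TCP) lies midway between the tips of the shut fingers; the grasp point (between the pads) lies 19 mm behind it; z points along the fingers, y is the line along which they close (so a half turn about z gives the same grasp; the last joint's range is limited). The gripper opens to 88 mm and grips with 3 to 60 N. Pads are 19 mm wide; open, the fingers measure 130 mm over their backs; the gripper's body (78 mm by 193 mm) begins 47 mm behind the grasp point.
Start: joints at [1.603, 0.359, 0.012, 0, -1.224, -0.288], TCP at [0.171, 0.653, 0.227] pointing down, gripper open.
Joint ranges: [-3.07, 3.07], [-1.43, 2.12], [-1.02, 1.25], [-3.03, 1.67], [-3.05, -0], [-3.03, 3.03]. Speed limits (rad/s): [2.39, 2.39, 3.01, 3.14, 3.14, 3.14].

INTERFACE

Orientations are given as [roll, pitch, yaw] about the fixed x, y, z axes, in that order (R = Rz(yaw) Ry(pitch) Rx(roll)).
In Python, from station import get_state, grab_frame, calibration, job_done, boxes_of, regions_of, spot_point gives the robot as it stands. The module is installed in compiled form; this text tells all that it offers.
- The arm moves only by the tool arm_command, never from a script. Its argument "commands" is a list of rows, each an object of numbers: "tx", "ty", "tz": the shift along the tool's x, y, z each as a share of 25 cm, from -1 to 1; "twist": the turn about the tool's z as a share of 180 degrees, from -1 to 1. A call has exactly 8 rows; each row is the pose to reach, as a shift and turn from the pose commanded when the call began, along the tool's axes at that moment, turning the shorter way round; what a row does not reach only later rows make up. A row lasts 1/12 s, in which the tool goes at most 41.7 mm and 7.16 degrees, less where a joint would pass 70% of its speed; a pose out of reach is approached as far as the arm can. A call with a number of a shift or a turn outside -1 to 1 is refused whole. A call with a gripper value outside its range is refused whole. "claw" is the opening, from 0 (shut) to 1 (fully open), set as the call begins (left out, the last holds). The fingers move at their own pace and stop on an object; "grip_force" is the grip in N (left out, the last holds). Time passes only in rows, so rows that repeat a pose let the fingers close, or fill a call up. It gives the time, the measured TCP pose, the force, the opening and the grip force at its end, in the units of the state.
- get_state(): the state, without advancing time (a new reading comes with each control period).
- grab_frame(name): name is "scene" or "top"; returns the picture (480x640x3 uint8, red, green, blue); there is no depth.
- calibration(name): a dict with "camera_matrix" (3x3 intrinsics, pixels), "extrinsics" (4x4, takes a point from camera to world coordinates). Camera axes: x right, y down, z forward; pixel columns grow to the right and rows downward; lengths in m; the calibration is good to about 2 mm. A picture is of the moment at which its call begins. calibration takes no time and is no camera call.
- job_done(): hands the job in; it is judged then, once.
Trained networks look in the newest picture that a camera, given by its name, has taken for a name from the list of things; names that differ only in an ending like _2 or _b are one class to them, and where a whole thing is asked for, a point or a joint stands for the part that bears it (a point fixed in the world has none). Each returns a list of dicts, best first, with "score" (0 to 1); they miss things now and then, are a little off and sometimes report something else, mostly with a low value. They report only what shows in the picture. A call takes as long as a camera call.
- boxes_of(query, camera): "rect" ([left, top, right, bottom] in pixels, round what is visible of it).
- regions_of(query, camera): "region" (480x640 bool, what is visible of it) and "rect" ([left, top, right, bottom] in pixels, round what is visible of it).
- spot_point(query, camera): "uv" ([column, row] in pixels: a listed point, or the origin of a listed thing).
The state is a dict: "t": time; "q": joint angles; "qd": joint speeds; "joint_efforts": joint torques, N m; "eef_pos": TCP position; "ee_rot": TCP orientation; "force": force on the tool from outside, world axes, zero at the start; "moment": the same for the moment, N m; "width": finger opening in m; "gripper_force": force on a finger pad.
Only numpy, scipy, OpenCV 4.12 (cv2) and the standard library are available. Lean on these libraries where they do the work, as an engineer would, in place of code of your own. Each camera call takes 0.05 s, during which the arm holds its last target. There are 200 camera calls.

## Working session

There is one attempt and no reset: what is moved stays moved. The work goes in short steps, Python scripts to look and compute and a tool call to move; the robot and the scene stay as the last step left them, time stands still between calls to the robot, and variables do not carry over. Pictures are saved under pics/ and viewed, at most 10 in all, crops included, and the job is handed in when it is done.

Besides the shell and the picture viewer there is one more tool, called after ">>>" as name(argument=value, ...), one argument or row to a line, values as JSON. arm_command: Moves the arm, as the interface text tells. Shift numbers are shares of 25 cm and turn numbers shares of 180 degrees, none past 1 either way. Its arguments: {"type":"object","properties":{"commands":{"type":"array"},"claw":{"type":"number"},"grip_force":{"type":"number"}},"required":["commands"]}

```bash
mkdir -p pics; cat > h.py <<'E'
import numpy as np, cv2
from station import *
def ray(uv,cam,z):
    c=calibration(cam);K=np.array(c["camera_matrix"]);T=np.array(c["extrinsics"])
    d=T[:3,:3]@np.linalg.solve(K,[uv[0],uv[1],1]);o=T[:3,3]
    return o+d*(z-o[2])/d[2]
def proj(p,cam):
    c=calibration(cam);K=np.array(c["camera_matrix"]);T=np.linalg.inv(np.array(c["extrinsics"]))
    q=K@(T[:3,:3]@np.array(p)+T[:3,3]);return q[:2]/q[2]
def tri(uvs):
    A=[];b=[]
    for cam,uv in uvs.items():
        c=calibration(cam);K=np.array(c["camera_matrix"]);T=np.array(c["extrinsics"])
        d=T[:3,:3]@np.linalg.solve(K,[uv[0],uv[1],1]);d/=np.linalg.norm(d)
        P=np.eye(3)-np.outer(d,d);A.append(P);b.append(P@T[:3,3])
    return np.linalg.lstsq(np.vstack(A),np.hstack(b),rcond=None)[0]
E
python3 - <<'E'
from h import *
s=get_state();print(s)
for cam in("scene","top"):
    cv2.imwrite(f"pics/{cam}0.png",grab_frame(cam)[:,:,::-1])
    print(cam,np.array(calibration(cam)["extrinsics"])[:3,3])
    for q,z in(("gate_box",0),("keeper_tip",.09),("grip_mid",.05),("grip_left",.05),("grip_right",.05),("rack_middle",.05),("cards",0),("mug",0),("glue_bottle",0),("tape_roll",0),("screwdriver",0)):
        for r in spot_point(q,cam)[:1]: print(q,r["score"],np.round(r["uv"],1),np.round(ray(r["uv"],cam,z),3))
E
```

```text
{'t': 0.0, 'q': array([ 1.60311514e+00,  3.59360300e-01,  1.10674398e-02, -3.38906131e-04,
       -1.22408259e+00, -2.88113362e-01]), 'qd': array([ 0.00033338, -0.00038163,  0.0003347 ,  0.00038072, -0.00083321,
       -0.00082302]), 'joint_efforts': array([-7.98453984e-04, -5.82710838e+01,  2.93055135e+01,  6.99728161e+00,
        6.98360396e-03, -1.62211750e-04]), 'eef_pos': array([0.17068205, 0.6525688 , 0.22564563]), 'ee_rot': array([ 3.13998808e+00, -1.43277434e-04, -2.55909851e-01]), 'force': array([ 0.93063527, -0.3951858 ,  0.1430736 ]), 'moment': array([0.00137524, 0.08082312, 0.00186729]), 'gripper_force': 0.0, 'width': 0.0874215423892778}
scene [-0.34229877 -1.29140543  0.76580932]
gate_box 0.89 [348.5 247.7] [ 0.658 -0.071  0.   ]
keeper_tip 0.73 [277.6 245.1] [ 0.405 -0.093  0.09 ]
grip_mid 0.58 [333.8 268.1] [ 0.49  -0.219  0.05 ]
grip_left 0.89 [310.6 267.5] [ 0.445 -0.182  0.05 ]
grip_right 0.78 [358.  268.3] [ 0.537 -0.257  0.05 ]
rack_middle 0.73 [316.5 252.4] [ 0.507 -0.122  0.05 ]
cards 0.74 [284.1 229.1] [0.582 0.149 0.   ]
mug 0.91 [404.2 289.6] [ 0.618 -0.342  0.   ]
glue_bottle 0.93 [417.  313.3] [ 0.565 -0.441  0.   ]
tape_roll 0.97 [364.8 329.8] [ 0.422 -0.42   0.   ]
screwdriver 0.74 [418.1 352.2] [ 0.458 -0.552  0.   ]
top [ 0.21404607 -0.11169553  1.6711936 ]
gate_box 0.85 [318.3 228.4] [ 0.631 -0.085  0.   ]
keeper_tip 0.72 [324.6 300.5] [ 0.409 -0.099  0.09 ]
grip_mid 0.87 [368.1 273.9] [ 0.485 -0.221  0.05 ]
grip_left 0.95 [352.3 284.7] [ 0.456 -0.176  0.05 ]
grip_right 0.68 [381.5 263.1] [ 0.515 -0.259  0.05 ]
rack_middle 0.8 [320.9 258.2] [ 0.533 -0.091  0.05 ]
cards 0.93 [242.4 248.1] [0.578 0.135 0.   ]
mug 0.89 [403.8 232.5] [ 0.612 -0.332  0.   ]
glue_bottle 0.67 [438.8 244.8] [ 0.574 -0.431  0.   ]
tape_roll 0.76 [439.1 298.1] [ 0.42  -0.422  0.   ]
screwdriver 0.92 [485.6 286.8] [ 0.449 -0.555  0.   ]
```

View pics/scene0.png

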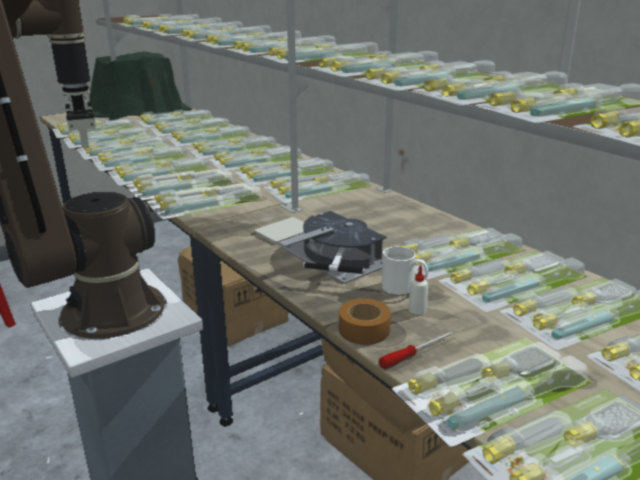

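View pics/top0.png

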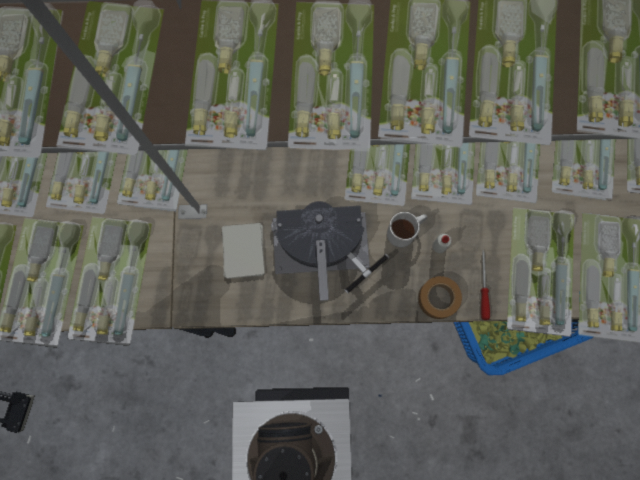

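The scene view shows the box around (340,240), with the grip at (335,267) to its right. In the top view the grip runs from about (347,290) to (388,255), the keeper tip is at (323,299) and the cards are at (243,250). A pole rises from the bench at (200,210). I'll fit the box pose next.

```bash
python3 - <<'E'
from h import *
from scipy.optimize import least_squares
obs=[]
for k in range(2):
  for cam in("scene","top"):
    grab_frame(cam)
    for q in("gate_box","keeper_tip","grip_mid","grip_left","grip_right","rack_middle"):
        for r in spot_point(q,cam)[:1]:
            if r["score"]>.5: obs.append((q,cam,r["uv"]))
img=grab_frame("top")
def pts(p):
    x,y,a,t=p
    R=lambda a:np.array([[np.cos(a),-np.sin(a)],[np.sin(a),np.cos(a)]])
    W=lambda v,z:np.r_[np.array([x,y])+R(a)@np.array(v),z]
    g=lambda l:W(R(-t)@np.array([-.2,l]),.05)
    return dict(gate_box=W([0,0],0),keeper_tip=W([-.23,0],.091),rack_middle=W([-.105,0],.05),grip_mid=g(0),grip_left=g(.055),grip_right=g(-.055),gl=g(.075),gr=g(-.075),k0=W([-.23,.012],.094),k1=W([-.23,-.012],.094))
def f(p):
    P=pts(p);return np.r_[np.concatenate([(proj(P[q],c)-uv) for q,c,uv in obs])/2.,(p[3]+.66)/.03]
s=least_squares(f,[.637,-.09,0,-.66],loss="soft_l1");print(s.x,len(obs),np.round(s.fun.reshape(-1)[:-1].reshape(-1,2)*2,1).tolist())
P=pts(s.x)
for cam in("top","scene"):
    im=grab_frame(cam)[:,:,::-1]
    u0,v0=(260,190) if cam=="top" else (260,195)
    c=cv2.resize(im[v0:v0+130,u0:u0+150],None,fx=5,fy=4.6*5/4.6*.9 if 0 else 4.5,interpolation=cv2.INTER_CUBIC)
    for n,p in P.items():
        u,v=proj(p,cam);cv2.circle(c,(int((u-u0+.5)*5),int((v-v0+.5)*4.5)),3,(0,0,255) if n[0]=='g' else (0,255,0),1)
    cv2.imwrite(f"pics/{cam}1.png",c)
for n in P:print(n,np.round(P[n],4))
print("pole base",ray((198,211),"top",0),ray((295,208),"scene",0))
E
```

```text
[ 0.63974002 -0.09013034  0.04848615 -0.65741441] 22 [[-1.7, 1.5], [2.5, 1.4], [0.0, -0.7], [1.2, 0.2], [2.4, -4.0], [-34.8, -27.3], [0.5, -0.8], [-0.7, -1.1], [-2.8, 4.7], [-0.5, 0.8], [-0.0, 3.3], [-0.4, -1.5], [-3.2, 1.4], [2.6, 0.2], [-1.0, -0.9], [0.9, -1.1], [2.8, 0.5], [-0.8, 0.0], [0.1, 0.2], [0.3, 1.0], [2.4, -1.2], [0.2, -0.3]]
gate_box [ 0.6397 -0.0901  0.    ]
keeper_tip [ 0.41   -0.1013  0.091 ]
rack_middle [ 0.5349 -0.0952  0.05  ]
grip_mid [ 0.4875 -0.2199  0.05  ]
grip_left [ 0.4519 -0.178   0.05  ]
grip_right [ 0.5232 -0.2617  0.05  ]
gl [ 0.4389 -0.1628  0.05  ]
gr [ 0.5362 -0.277   0.05  ]
k0 [ 0.4094 -0.0893  0.094 ]
k1 [ 0.4106 -0.1133  0.094 ]
pole base [0.69161416 0.26567239 0.        ] [0.70526986 0.27028696 0.        ]
```

View pics/top1.png

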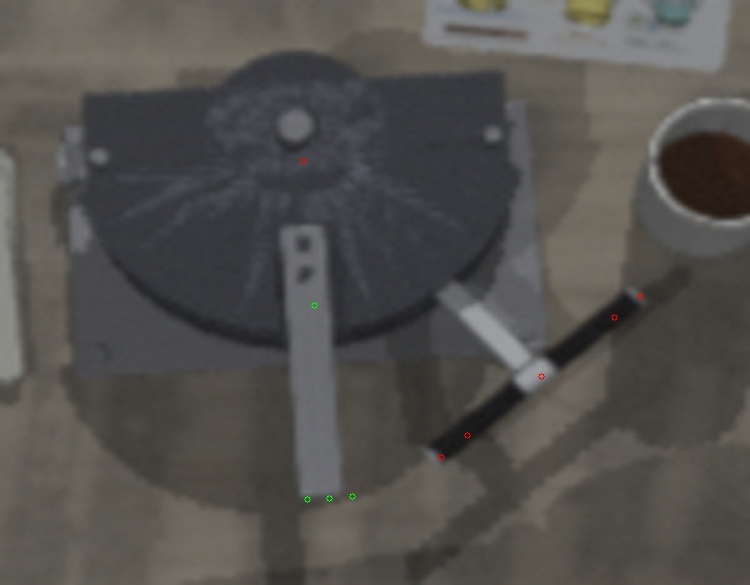

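View pics/scene1.png

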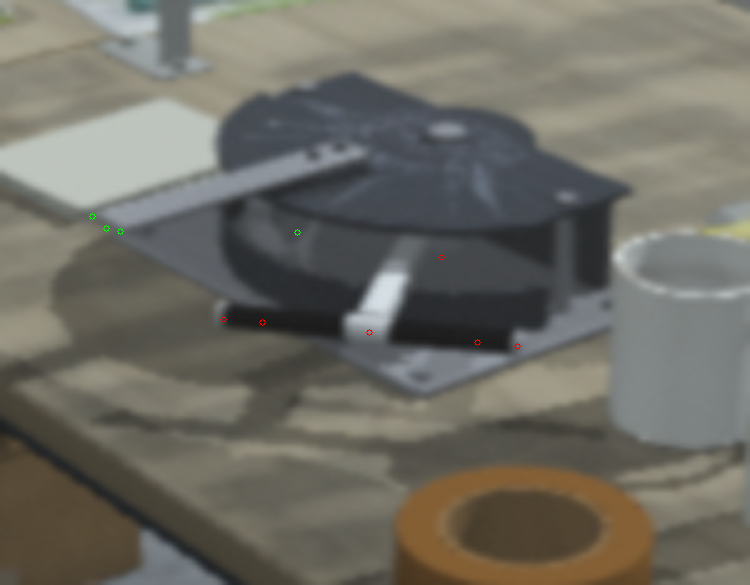

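The overlay fits well: in the top crop the keeper end sits about 8 zoomed px left of the fit, and the grip ends are at (433,454) and (637,294). I'll refit using these hand-read corners.

```bash
cat > fit.py <<'E'
from h import *
from scipy.optimize import least_squares
R=lambda a:np.array([[np.cos(a),-np.sin(a)],[np.sin(a),np.cos(a)]])
def W(p,v,z): return np.r_[np.array(p[:2])+R(p[2])@np.array(v),z]
def G(p,l,t=None,r=.2,z=.05): return W(p,R(-(p[3] if t is None else t))@np.array([-r,l]),z)
if __name__=="__main__":
    T=[("k",.012,(300,497)),("k",-.012,(342,492)),("b",0,(295,125)),("g",.077,(433,454)),("g",-.077,(637,294)),("g",0,(535,375))]
    S=[("k",.012,(98,215)),("k",-.012,(122,231)),("b",0,(446,130)),("g",.077,(219,314)),("g",-.077,(514,340)),("g",0,(368,328))]
    def f(p):
        o=[]
        for cam,L,v0 in(("top",T,190),("scene",S,195)):
            for k,l,(x,y) in L:
                uv=np.array([260+x/5-.5,v0+y/4.5-.5])
                P=W(p,[-.23,l],.094) if k=="k" else W(p,[0,0],p[4]) if k=="b" else G(p,l)
                o.append(proj(P,cam)-uv)
        return np.r_[np.concatenate(o),(p[3]+.66)/.02]
    s=least_squares(f,[.64,-.09,.05,-.66,.085],loss="soft_l1")
    print(s.x.round(4).tolist(),np.round(f(s.x)[:-1].reshape(-1,2),1).tolist())
    for l in(.055,0,-.055):print(l,G(s.x,l).round(4),G(s.x,l,0).round(4))
E
python3 fit.py
```

```text
[0.6423, -0.0875, 0.0449, -0.6531, 0.0855] [[0.1, -0.5], [0.7, 0.0], [0.1, -0.5], [-0.5, 0.5], [0.0, -0.3], [-0.1, -0.2], [-1.0, -0.3], [-0.3, -0.7], [-0.2, 0.1], [-0.1, 0.2], [0.9, 0.9], [-0.2, 0.3]]
0.055 [ 0.4537 -0.1739  0.05  ] [ 0.44   -0.0415  0.05  ]
0 [ 0.4891 -0.216   0.05  ] [ 0.4425 -0.0965  0.05  ]
-0.055 [ 0.5244 -0.2582  0.05  ] [ 0.445  -0.1514  0.05  ]
```

```bash
cat > mv.py <<'E'
# usage: plan(targets) rows from commanded pose in cmd.json; saves new commanded pose
import json,os,numpy as np
from fit import G
P=[.6423,-.0875,.0449,-.653]
def load(): return json.load(open("cmd.json"))
def plan(tg,step=.005):
    c=load();x,y,z,a=c;X=np.array([np.cos(a),np.sin(a)]);Y=np.array([np.sin(a),-np.cos(a)])
    rows=[]
    for t in tg:
        d=np.array(t[:2])-[x,y]
        v=[X@d/.25,Y@d/.25,(z-t[2])/.25,-((t[3]-a+np.pi)%(2*np.pi)-np.pi)/np.pi]
        v=[round(round(k/step)*step,4) for k in v[:3]]+[round(v[3],3)]
        rows.append(v)
    while len(rows)<8: rows.append(rows[-1])
    v=rows[-1];d=(X*v[0]+Y*v[1])*.25
    new=[x+d[0],y+d[1],z-v[2]*.25,a-v[3]*np.pi]
    json.dump([float(k) for k in new],open("cmd.json","w"))
    print("[tx,ty,tz,twist]");[print(r) for r in rows];print("->",np.round(new,4))
def hold(l,t,lift,dz=-.015,P=P):  # tool pose holding grip at l along it, swing t, lift
    g=G(P,l,t,.2*np.cos(lift)); yaw=P[2]-t-np.pi/2
    return [g[0],g[1],.05+.2*np.sin(lift)+dz,yaw]
E
python3 - <<'E'
import json
json.dump([.171,.653,.227,-.256],open("cmd.json","w"))
from mv import *
plan([[.36,.37,.227,-.4]]);plan([[.42,.06,.2,-.6]]);h=hold(-.058,-.653,0)
plan([[.47,-.2,.16,-.873]]);plan([[h[0],h[1],.11,h[3]]]);print(h)
E
```

```text
[tx,ty,tz,twist]
[1.02, 0.905, 0.0, 0.046]
[1.02, 0.905, 0.0, 0.046]
[1.02, 0.905, 0.0, 0.046]
[1.02, 0.905, 0.0, 0.046]
[1.02, 0.905, 0.0, 0.046]
[1.02, 0.905, 0.0, 0.046]
[1.02, 0.905, 0.0, 0.046]
[1.02, 0.905, 0.0, 0.046]
-> [ 0.3604  0.3696  0.227  -0.4005]
[tx,ty,tz,twist]
[0.7, 1.045, 0.11, 0.063]
[0.7, 1.045, 0.11, 0.063]
[0.7, 1.045, 0.11, 0.063]
[0.7, 1.045, 0.11, 0.063]
[0.7, 1.045, 0.11, 0.063]
[0.7, 1.045, 0.11, 0.063]
[0.7, 1.045, 0.11, 0.063]
[0.7, 1.045, 0.11, 0.063]
-> [ 0.4197  0.0607  0.1995 -0.5984]
[tx,ty,tz,twist]
[0.755, 0.75, 0.16, 0.087]
[0.755, 0.75, 0.16, 0.087]
[0.755, 0.75, 0.16, 0.087]
[0.755, 0.75, 0.16, 0.087]
[0.755, 0.75, 0.16, 0.087]
[0.755, 0.75, 0.16, 0.087]
[0.755, 0.75, 0.16, 0.087]
[0.755, 0.75, 0.16, 0.087]
-> [ 0.47   -0.2005  0.1595 -0.8718]
[tx,ty,tz,twist]
[0.33, -0.02, 0.2, 0.0]
[0.33, -0.02, 0.2, 0.0]
[0.33, -0.02, 0.2, 0.0]
[0.33, -0.02, 0.2, 0.0]
[0.33, -0.02, 0.2, 0.0]
[0.33, -0.02, 0.2, 0.0]
[0.33, -0.02, 0.2, 0.0]
[0.33, -0.02, 0.2, 0.0]
-> [ 0.5269 -0.2604  0.1095 -0.8718]
[np.float64(0.5263327143694891), np.float64(-0.260461234568592), np.float64(0.035), -0.8728963267948965]
```

>>> arm_command(
  commands=[
    {"tx": 0.98, "ty": 0.9, "tz": 0, "twist": 0.046},
    {"tx": 0.98, "ty": 0.9, "tz": 0, "twist": 0.046},
    {"tx": 0.98, "ty": 0.9, "tz": 0, "twist": 0.046},
    {"tx": 0.98, "ty": 0.9, "tz": 0, "twist": 0.046},
    {"tx": 0.98, "ty": 0.9, "tz": 0, "twist": 0.046},
    {"tx": 0.98, "ty": 0.9, "tz": 0, "twist": 0.046},
    {"tx": 0.98, "ty": 0.9, "tz": 0, "twist": 0.046},
    {"tx": 0.98, "ty": 0.9, "tz": 0, "twist": 0.046},
  ],
  claw=0.5,
  grip_force=15,
)

```text
t: 3.42
eef_pos: [0.3515, 0.3715, 0.2269]
ee_rot: [-3.141, -0.0, -0.4]
force: [0.7, 0.9, -0.5]
width: 0.0452
gripper_force: 0.0
```

```bash
python3 - <<'E'
import json
json.dump([.3513,.3732,.227,-.4005],open("cmd.json","w"))
from mv import *
plan([[.41,.08,.2,-.6]]);h=hold(-.058,-.653,0)
plan([[.47,-.17,.16,-.873]]);plan([[h[0],h[1],.09,h[3]]]);plan([h])
E
```

```text
[tx,ty,tz,twist]
[0.675, 0.99, 0.11, 0.064]
[0.675, 0.99, 0.11, 0.064]
[0.675, 0.99, 0.11, 0.064]
[0.675, 0.99, 0.11, 0.064]
[0.675, 0.99, 0.11, 0.064]
[0.675, 0.99, 0.11, 0.064]
[0.675, 0.99, 0.11, 0.064]
[0.675, 0.99, 0.11, 0.064]
-> [ 0.4102  0.0795  0.1995 -0.6016]
[tx,ty,tz,twist]
[0.76, 0.685, 0.16, 0.086]
[0.76, 0.685, 0.16, 0.086]
[0.76, 0.685, 0.16, 0.086]
[0.76, 0.685, 0.16, 0.086]
[0.76, 0.685, 0.16, 0.086]
[0.76, 0.685, 0.16, 0.086]
[0.76, 0.685, 0.16, 0.086]
[0.76, 0.685, 0.16, 0.086]
-> [ 0.4699 -0.1692  0.1595 -0.8717]
[tx,ty,tz,twist]
[0.425, 0.06, 0.28, 0.0]
[0.425, 0.06, 0.28, 0.0]
[0.425, 0.06, 0.28, 0.0]
[0.425, 0.06, 0.28, 0.0]
[0.425, 0.06, 0.28, 0.0]
[0.425, 0.06, 0.28, 0.0]
[0.425, 0.06, 0.28, 0.0]
[0.425, 0.06, 0.28, 0.0]
-> [ 0.5268 -0.2602  0.0895 -0.8717]
[tx,ty,tz,twist]
[0.0, 0.0, 0.22, 0.0]
[0.0, 0.0, 0.22, 0.0]
[0.0, 0.0, 0.22, 0.0]
[0.0, 0.0, 0.22, 0.0]
[0.0, 0.0, 0.22, 0.0]
[0.0, 0.0, 0.22, 0.0]
[0.0, 0.0, 0.22, 0.0]
[0.0, 0.0, 0.22, 0.0]
-> [ 0.5268 -0.2602  0.0345 -0.8717]
```

>>> arm_command(
  commands=[
    {"tx": 0.675, "ty": 0.99, "tz": 0.11, "twist": 0.064},
    {"tx": 0.675, "ty": 0.99, "tz": 0.11, "twist": 0.064},
    {"tx": 0.675, "ty": 0.99, "tz": 0.11, "twist": 0.064},
    {"tx": 0.675, "ty": 0.99, "tz": 0.11, "twist": 0.064},
    {"tx": 0.675, "ty": 0.99, "tz": 0.11, "twist": 0.064},
    {"tx": 0.675, "ty": 0.99, "tz": 0.11, "twist": 0.064},
    {"tx": 0.675, "ty": 0.99, "tz": 0.11, "twist": 0.064},
    {"tx": 0.675, "ty": 0.99, "tz": 0.11, "twist": 0.064},
  ],
)

```text
t: 4.08
eef_pos: [0.4092, 0.0752, 0.1987]
ee_rot: [3.141, 0.0, -0.604]
force: [-0.2, -0.1, -0.1]
width: 0.0436
gripper_force: 0.0
```

>>> arm_command(
  commands=[
    {"tx": 0.76, "ty": 0.685, "tz": 0.16, "twist": 0.086},
    {"tx": 0.76, "ty": 0.685, "tz": 0.16, "twist": 0.086},
    {"tx": 0.76, "ty": 0.685, "tz": 0.16, "twist": 0.086},
    {"tx": 0.76, "ty": 0.685, "tz": 0.16, "twist": 0.086},
    {"tx": 0.76, "ty": 0.685, "tz": 0.16, "twist": 0.086},
    {"tx": 0.76, "ty": 0.685, "tz": 0.16, "twist": 0.086},
    {"tx": 0.76, "ty": 0.685, "tz": 0.16, "twist": 0.086},
    {"tx": 0.76, "ty": 0.685, "tz": 0.16, "twist": 0.086},
  ],
)

```text
t: 4.75
eef_pos: [0.4695, -0.1716, 0.1581]
ee_rot: [3.14, 0.001, -0.876]
force: [0.4, 0.4, -0.4]
width: 0.0436
gripper_force: 0.0
```

>>> arm_command(
  commands=[
    {"tx": 0.425, "ty": 0.06, "tz": 0.28, "twist": 0},
    {"tx": 0.425, "ty": 0.06, "tz": 0.28, "twist": 0},
    {"tx": 0.425, "ty": 0.06, "tz": 0.28, "twist": 0},
    {"tx": 0.425, "ty": 0.06, "tz": 0.28, "twist": 0},
    {"tx": 0.425, "ty": 0.06, "tz": 0.28, "twist": 0},
    {"tx": 0.425, "ty": 0.06, "tz": 0.28, "twist": 0},
    {"tx": 0.425, "ty": 0.06, "tz": 0.28, "twist": 0},
    {"tx": 0.425, "ty": 0.06, "tz": 0.28, "twist": 0},
  ],
)

```text
t: 5.42
eef_pos: [0.527, -0.2589, 0.0908]
ee_rot: [-3.14, -0.002, -0.87]
force: [0.3, -1.0, 0.6]
width: 0.0435
gripper_force: 0.0
```

```bash
python3 - <<'E'
from h import *
ims=[]
for cam in("scene","top"):
    im=grab_frame(cam)[:,:,::-1]
    u0,v0=(285,190) if cam=="top" else (260,195)
    ims.append(cv2.resize(im[v0:v0+130,u0:u0+130],(400,400),interpolation=cv2.INTER_CUBIC))
cv2.imwrite("pics/a.png",np.hstack(ims))
E
```

```text
(no output)
```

View pics/a.png

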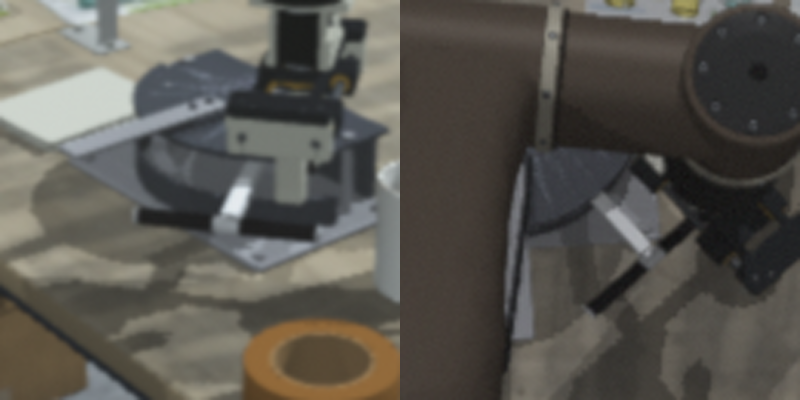

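The left crop shows the finger at (290,185), directly above the right half of the grip at (290,230). In the right crop the gripper lies across the grip line. Next I'll descend, close, lift and plan the swing.

>>> arm_command(
  commands=[
    {"tx": 0, "ty": 0, "tz": 0.04, "twist": 0},
    {"tx": 0, "ty": 0, "tz": 0.08, "twist": 0},
    {"tx": 0, "ty": 0, "tz": 0.12, "twist": 0},
    {"tx": 0, "ty": 0, "tz": 0.16, "twist": 0},
    {"tx": 0, "ty": 0, "tz": 0.19, "twist": 0},
    {"tx": 0, "ty": 0, "tz": 0.22, "twist": 0},
    {"tx": 0, "ty": 0, "tz": 0.22, "twist": 0},
    {"tx": 0, "ty": 0, "tz": 0.22, "twist": 0},
  ],
)

```text
t: 6.18
eef_pos: [0.5262, -0.2601, 0.0333]
ee_rot: [3.141, 0.001, -0.872]
force: [-0.4, -0.1, 0.1]
width: 0.0442
gripper_force: 0.0
```

>>> arm_command(
  commands=[
    {"tx": 0, "ty": 0, "tz": 0, "twist": 0},
    {"tx": 0, "ty": 0, "tz": 0, "twist": 0},
    {"tx": 0, "ty": 0, "tz": 0, "twist": 0},
    {"tx": 0, "ty": 0, "tz": 0, "twist": 0},
    {"tx": 0, "ty": 0, "tz": 0, "twist": 0},
    {"tx": 0, "ty": 0, "tz": 0, "twist": 0},
    {"tx": 0, "ty": 0, "tz": 0, "twist": 0},
    {"tx": 0, "ty": 0, "tz": 0, "twist": 0},
  ],
  claw=0,
  grip_force=15,
)

```text
t: 6.85
eef_pos: [0.5242, -0.2611, 0.0339]
ee_rot: [3.138, 0.002, -0.872]
force: [-5.0, -7.3, 1.9]
width: 0.0134
gripper_force: 15.0
```

```bash
python3 - <<'E'
from mv import *
from station import get_state
s=get_state();print({k:np.round(s[k],3) for k in("eef_pos","ee_rot","force","width","gripper_force")})
L=.095
H=lambda t,l:hold(-.058,t,l)
plan([H(-.653,L*k/6) for k in range(1,7)],.002)
plan([H(-.653+.326*k/7,L) for k in range(1,8)],.002)
plan([H(-.327+.327*k/7,L) for k in range(1,8)],.002)
E
```

```text
{'eef_pos': array([ 0.524, -0.261,  0.034]), 'ee_rot': array([ 3.138e+00,  2.000e-03, -8.720e-01]), 'force': array([-4.979, -7.286,  1.934]), 'width': np.float64(0.013), 'gripper_force': np.float64(14.988)}
[tx,ty,tz,twist]
[0.0, 0.002, -0.014, 0.0]
[0.0, 0.002, -0.028, 0.0]
[0.0, 0.002, -0.04, 0.0]
[0.0, 0.0, -0.052, 0.0]
[0.0, 0.0, -0.066, 0.0]
[0.0, -0.002, -0.078, 0.0]
[0.0, -0.002, -0.078, 0.0]
[0.0, -0.002, -0.078, 0.0]
-> [ 0.5272 -0.2599  0.054  -0.8717]
[tx,ty,tz,twist]
[-0.038, 0.01, 0.0, 0.015]
[-0.076, 0.018, 0.0, 0.03]
[-0.114, 0.024, 0.0, 0.045]
[-0.152, 0.03, 0.0, 0.06]
[-0.19, 0.032, 0.0, 0.074]
[-0.23, 0.034, 0.0, 0.089]
[-0.268, 0.032, 0.0, 0.104]
[-0.268, 0.032, 0.0, 0.104]
-> [ 0.478  -0.2137  0.054  -1.1985]
[tx,ty,tz,twist]
[-0.038, 0.01, 0.0, 0.015]
[-0.074, 0.018, 0.0, 0.03]
[-0.114, 0.026, 0.0, 0.045]
[-0.152, 0.03, 0.0, 0.06]
[-0.19, 0.032, 0.0, 0.074]
[-0.228, 0.034, 0.0, 0.089]
[-0.268, 0.032, 0.0, 0.104]
[-0.268, 0.032, 0.0, 0.104]
-> [ 0.4461 -0.1542  0.054  -1.5252]
```

```bash
sed -i 's/^P=.*/P=[.6403,-.0892,.0449,-.653]/' mv.py; python3 - <<'E'
import json
json.dump([.5268,-.2602,.0345,-.8717],open("cmd.json","w"))
from mv import *
L=.095
H=lambda t,l:hold(-.058,t,l)
plan([H(-.653,L*k/6) for k in range(1,7)],.002)
plan([H(-.653+.326*k/7,L) for k in range(1,8)],.002)
plan([H(-.327+.327*k/7,L) for k in range(1,8)],.002)
E
```

```text
[tx,ty,tz,twist]
[0.0, 0.012, -0.014, 0.0]
[0.0, 0.012, -0.028, 0.0]
[0.0, 0.012, -0.04, 0.0]
[0.0, 0.01, -0.052, 0.0]
[0.0, 0.01, -0.066, 0.0]
[0.0, 0.008, -0.078, 0.0]
[0.0, 0.008, -0.078, 0.0]
[0.0, 0.008, -0.078, 0.0]
-> [ 0.5253 -0.2615  0.054  -0.8717]
[tx,ty,tz,twist]
[-0.038, 0.01, 0.0, 0.015]
[-0.076, 0.02, 0.0, 0.03]
[-0.114, 0.026, 0.0, 0.045]
[-0.152, 0.03, 0.0, 0.06]
[-0.19, 0.032, 0.0, 0.075]
[-0.23, 0.034, 0.0, 0.089]
[-0.268, 0.034, 0.0, 0.104]
[-0.268, 0.034, 0.0, 0.104]
-> [ 0.4756 -0.2157  0.054  -1.1984]
[tx,ty,tz,twist]
[-0.038, 0.008, 0.0, 0.015]
[-0.076, 0.018, 0.0, 0.03]
[-0.114, 0.024, 0.0, 0.045]
[-0.152, 0.028, 0.0, 0.06]
[-0.19, 0.03, 0.0, 0.074]
[-0.23, 0.032, 0.0, 0.089]
[-0.268, 0.032, 0.0, 0.104]
[-0.268, 0.032, 0.0, 0.104]
-> [ 0.4438 -0.1562  0.054  -1.5252]
```

>>> arm_command(
  commands=[
    {"tx": 0, "ty": 0.012, "tz": -0.014, "twist": 0},
    {"tx": 0, "ty": 0.012, "tz": -0.028, "twist": 0},
    {"tx": 0, "ty": 0.012, "tz": -0.04, "twist": 0},
    {"tx": 0, "ty": 0.01, "tz": -0.052, "twist": 0},
    {"tx": 0, "ty": 0.01, "tz": -0.066, "twist": 0},
    {"tx": 0, "ty": 0.008, "tz": -0.078, "twist": 0},
    {"tx": 0, "ty": 0.008, "tz": -0.078, "twist": 0},
    {"tx": 0, "ty": 0.008, "tz": -0.078, "twist": 0},
  ],
)

```text
t: 7.52
eef_pos: [0.5253, -0.2612, 0.0538]
ee_rot: [-3.141, -0.0, -0.872]
force: [2.8, 2.4, -4.0]
width: 0.0132
gripper_force: 15.0
```

>>> arm_command(
  commands=[
    {"tx": -0.038, "ty": 0.01, "tz": 0, "twist": 0.015},
    {"tx": -0.076, "ty": 0.02, "tz": 0, "twist": 0.03},
    {"tx": -0.114, "ty": 0.026, "tz": 0, "twist": 0.045},
    {"tx": -0.152, "ty": 0.03, "tz": 0, "twist": 0.06},
    {"tx": -0.19, "ty": 0.032, "tz": 0, "twist": 0.075},
    {"tx": -0.23, "ty": 0.034, "tz": 0, "twist": 0.089},
    {"tx": -0.268, "ty": 0.034, "tz": 0, "twist": 0.104},
    {"tx": -0.268, "ty": 0.034, "tz": 0, "twist": 0.104},
  ],
)

```text
t: 8.18
eef_pos: [0.4757, -0.2146, 0.054]
ee_rot: [-3.139, -0.001, -1.201]
force: [3.0, 2.9, -4.1]
width: 0.0135
gripper_force: 15.0
```

>>> arm_command(
  commands=[
    {"tx": -0.038, "ty": 0.008, "tz": 0, "twist": 0.015},
    {"tx": -0.076, "ty": 0.018, "tz": 0, "twist": 0.03},
    {"tx": -0.114, "ty": 0.024, "tz": 0, "twist": 0.045},
    {"tx": -0.152, "ty": 0.028, "tz": 0, "twist": 0.06},
    {"tx": -0.19, "ty": 0.03, "tz": 0, "twist": 0.074},
    {"tx": -0.23, "ty": 0.032, "tz": 0, "twist": 0.089},
    {"tx": -0.268, "ty": 0.032, "tz": 0, "twist": 0.104},
    {"tx": -0.268, "ty": 0.032, "tz": 0, "twist": 0.104},
  ],
)

```text
t: 8.85
eef_pos: [0.4443, -0.1553, 0.0541]
ee_rot: [-3.139, -0.0, -1.527]
force: [2.4, 0.6, -3.4]
width: 0.0132
gripper_force: 15.0
```

>>> arm_command(
  commands=[
    {"tx": 0, "ty": 0, "tz": 0.014, "twist": 0},
    {"tx": 0, "ty": 0, "tz": 0.028, "twist": 0},
    {"tx": 0, "ty": 0, "tz": 0.042, "twist": 0},
    {"tx": 0, "ty": 0, "tz": 0.056, "twist": 0},
    {"tx": 0, "ty": 0, "tz": 0.07, "twist": 0},
    {"tx": 0, "ty": 0, "tz": 0.08, "twist": 0},
    {"tx": 0, "ty": 0, "tz": 0.08, "twist": 0},
    {"tx": 0, "ty": 0, "tz": 0.08, "twist": 0},
  ],
)

```text
t: 9.52
eef_pos: [0.4438, -0.1563, 0.0338]
ee_rot: [-3.142, -0.0, -1.525]
force: [0.7, 0.7, 4.3]
width: 0.0137
gripper_force: 15.0
```

>>> arm_command(
  commands=[
    {"tx": 0, "ty": 0, "tz": 0, "twist": 0},
    {"tx": 0, "ty": 0, "tz": 0, "twist": 0},
    {"tx": 0, "ty": 0, "tz": 0, "twist": 0},
    {"tx": 0, "ty": 0, "tz": 0, "twist": 0},
    {"tx": 0, "ty": 0, "tz": 0, "twist": 0},
    {"tx": 0, "ty": 0, "tz": -0.1, "twist": 0},
    {"tx": 0, "ty": 0, "tz": -0.25, "twist": 0},
    {"tx": 0, "ty": 0, "tz": -0.36, "twist": 0},
  ],
  claw=0.5,
)

```text
t: 10.18
eef_pos: [0.4433, -0.1562, 0.1253]
ee_rot: [3.141, -0.0, -1.525]
force: [0.9, -0.4, 0.6]
width: 0.0435
gripper_force: 0.0
```

```bash
python3 - <<'E'
import json
json.dump([.4438,-.1562,.124,-1.5252],open("cmd.json","w"))
from mv import *
h=hold(.058,0,0)
plan([[h[0],h[1],.124,h[3]]]);plan([h])
from h import *
ims=[]
for cam in("scene","top"):
    im=grab_frame(cam)[:,:,::-1]
    u0,v0=(265,210) if cam=="top" else (240,195)
    ims.append(cv2.resize(im[v0:v0+130,u0:u0+130],(400,400),interpolation=cv2.INTER_CUBIC))
cv2.imwrite("pics/b.png",np.hstack(ims))
for n,l in(("R",-.075),("L",.075)):
    for c,o in(("scene",(240,195)),("top",(265,210))):print(n,c,((proj(G(P,l,0),c)-o)*400/130+([400,0] if c=="top" else [0,0])).round())
E
```

```text
[tx,ty,tz,twist]
[-0.465, 0.0, 0.0, 0.0]
[-0.465, 0.0, 0.0, 0.0]
[-0.465, 0.0, 0.0, 0.0]
[-0.465, 0.0, 0.0, 0.0]
[-0.465, 0.0, 0.0, 0.0]
[-0.465, 0.0, 0.0, 0.0]
[-0.465, 0.0, 0.0, 0.0]
[-0.465, 0.0, 0.0, 0.0]
-> [ 0.4385 -0.0401  0.124  -1.5252]
[tx,ty,tz,twist]
[0.0, 0.0, 0.355, 0.0]
[0.0, 0.0, 0.355, 0.0]
[0.0, 0.0, 0.355, 0.0]
[0.0, 0.0, 0.355, 0.0]
[0.0, 0.0, 0.355, 0.0]
[0.0, 0.0, 0.355, 0.0]
[0.0, 0.0, 0.355, 0.0]
[0.0, 0.0, 0.355, 0.0]
-> [ 0.4385 -0.0401  0.0353 -1.5252]
R scene [210. 220.]
R top [666. 244.]
L scene [104. 158.]
L top [498. 255.]
```

View pics/b.png

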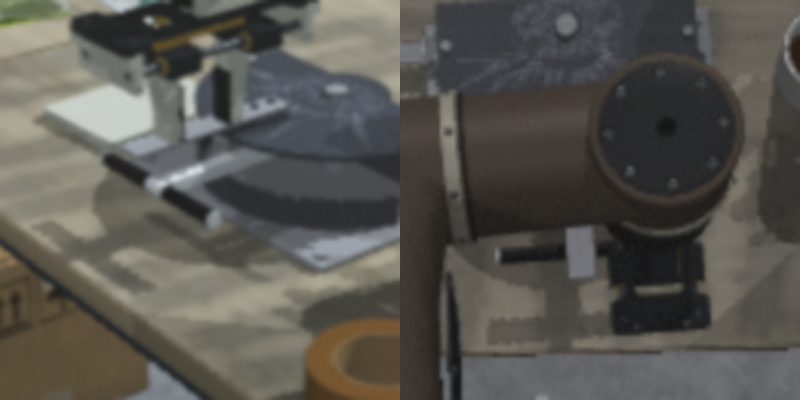

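The grip now lies at swing 0: its ends are at (213,218) and (106,158) in the scene crop, matching the prediction, and the gripper is clear. Next I'll move over the keeper bar and take the left half.

>>> arm_command(
  commands=[
    {"tx": -0.15, "ty": 0, "tz": 0, "twist": 0},
    {"tx": -0.3, "ty": 0, "tz": 0, "twist": 0},
    {"tx": -0.42, "ty": 0, "tz": 0, "twist": 0},
    {"tx": -0.465, "ty": 0, "tz": 0, "twist": 0},
    {"tx": -0.465, "ty": 0, "tz": 0, "twist": 0},
    {"tx": -0.465, "ty": 0, "tz": 0.06, "twist": 0},
    {"tx": -0.465, "ty": 0, "tz": 0.12, "twist": 0},
    {"tx": -0.465, "ty": 0, "tz": 0.18, "twist": 0},
  ],
)

```text
t: 10.95
eef_pos: [0.4381, -0.0402, 0.0779]
ee_rot: [-3.141, 0.0, -1.525]
force: [0.1, -0.8, -0.4]
width: 0.0437
gripper_force: 0.0
```

>>> arm_command(
  commands=[
    {"tx": 0, "ty": 0, "tz": 0.05, "twist": 0},
    {"tx": 0, "ty": 0, "tz": 0.1, "twist": 0},
    {"tx": 0, "ty": 0, "tz": 0.15, "twist": 0},
    {"tx": 0, "ty": 0, "tz": 0.175, "twist": 0},
    {"tx": 0, "ty": 0, "tz": 0.175, "twist": 0},
    {"tx": 0, "ty": 0, "tz": 0.175, "twist": 0},
    {"tx": 0, "ty": 0, "tz": 0.175, "twist": 0},
    {"tx": 0, "ty": 0, "tz": 0.175, "twist": 0},
  ],
)

```text
t: 11.62
eef_pos: [0.4387, -0.0398, 0.0355]
ee_rot: [-3.14, 0.0, -1.525]
force: [-0.4, -0.1, 0.3]
width: 0.0438
gripper_force: 0.0
```

>>> arm_command(
  commands=[
    {"tx": 0, "ty": 0, "tz": 0, "twist": 0},
    {"tx": 0, "ty": 0, "tz": 0, "twist": 0},
    {"tx": 0, "ty": 0, "tz": 0, "twist": 0},
    {"tx": 0, "ty": 0, "tz": 0, "twist": 0},
    {"tx": 0, "ty": 0, "tz": 0, "twist": 0},
    {"tx": 0, "ty": 0, "tz": 0, "twist": 0},
    {"tx": 0, "ty": 0, "tz": 0, "twist": 0},
    {"tx": 0, "ty": 0, "tz": 0, "twist": 0},
  ],
  claw=0,
  grip_force=15,
)

```text
t: 12.28
eef_pos: [0.4382, -0.0398, 0.0348]
ee_rot: [-3.142, 0.0, -1.525]
force: [-0.8, -0.2, 0.7]
width: 0.0141
gripper_force: 15.0
```

```bash
python3 - <<'E'
import json
json.dump([.4385,-.0401,.0353,-1.5252],open("cmd.json","w"))
from mv import *
L=.095
H=lambda t,l:hold(.058,t,l)
plan([H(0,L*k/6) for k in range(1,7)],.002)
plan([H(.25*k/6,L) for k in range(1,7)],.002)
plan([H(.25+.25*k/6,L) for k in range(1,7)],.002)
E
```

```text
[tx,ty,tz,twist]
[0.0, 0.002, -0.012, 0.0]
[0.0, 0.002, -0.024, 0.0]
[0.0, 0.002, -0.036, 0.0]
[0.0, 0.0, -0.05, 0.0]
[0.0, 0.0, -0.062, 0.0]
[0.0, -0.002, -0.074, 0.0]
[0.0, -0.002, -0.074, 0.0]
[0.0, -0.002, -0.074, 0.0]
-> [ 0.439  -0.0401  0.0538 -1.5252]
[tx,ty,tz,twist]
[-0.032, -0.01, 0.0, 0.013]
[-0.066, -0.022, 0.0, 0.027]
[-0.098, -0.034, 0.0, 0.04]
[-0.128, -0.048, 0.0, 0.053]
[-0.16, -0.064, 0.0, 0.067]
[-0.19, -0.082, 0.0, 0.08]
[-0.19, -0.082, 0.0, 0.08]
[-0.19, -0.082, 0.0, 0.08]
-> [ 0.4573  0.0083  0.0538 -1.7765]
[tx,ty,tz,twist]
[-0.032, -0.01, 0.0, 0.013]
[-0.064, -0.022, 0.0, 0.026]
[-0.096, -0.034, 0.0, 0.04]
[-0.128, -0.05, 0.0, 0.053]
[-0.158, -0.064, 0.0, 0.066]
[-0.19, -0.082, 0.0, 0.079]
[-0.19, -0.082, 0.0, 0.079]
[-0.19, -0.082, 0.0, 0.079]
-> [ 0.4871  0.0506  0.0538 -2.0247]
```

Excellent alignment (force near 0). Lift and swing.

>>> arm_command(
  commands=[
    {"tx": 0, "ty": 0.002, "tz": -0.012, "twist": 0},
    {"tx": 0, "ty": 0.002, "tz": -0.024, "twist": 0},
    {"tx": 0, "ty": 0.002, "tz": -0.036, "twist": 0},
    {"tx": 0, "ty": 0, "tz": -0.05, "twist": 0},
    {"tx": 0, "ty": 0, "tz": -0.062, "twist": 0},
    {"tx": 0, "ty": -0.002, "tz": -0.074, "twist": 0},
    {"tx": 0, "ty": -0.002, "tz": -0.074, "twist": 0},
    {"tx": 0, "ty": -0.002, "tz": -0.074, "twist": 0},
  ],
)

```text
t: 12.95
eef_pos: [0.439, -0.0398, 0.0535]
ee_rot: [-3.141, 0.0, -1.525]
force: [4.2, -0.7, -3.7]
width: 0.0132
gripper_force: 15.0
```

>>> arm_command(
  commands=[
    {"tx": -0.032, "ty": -0.01, "tz": 0, "twist": 0.013},
    {"tx": -0.066, "ty": -0.022, "tz": 0, "twist": 0.027},
    {"tx": -0.098, "ty": -0.034, "tz": 0, "twist": 0.04},
    {"tx": -0.128, "ty": -0.048, "tz": 0, "twist": 0.053},
    {"tx": -0.16, "ty": -0.064, "tz": 0, "twist": 0.067},
    {"tx": -0.19, "ty": -0.082, "tz": 0, "twist": 0.08},
    {"tx": -0.19, "ty": -0.082, "tz": 0, "twist": 0.08},
    {"tx": -0.19, "ty": -0.082, "tz": 0, "twist": 0.08},
  ],
)

```text
t: 13.62
eef_pos: [0.4572, 0.0086, 0.0531]
ee_rot: [-3.141, -0.0, -1.775]
force: [5.2, -1.7, -3.8]
width: 0.0135
gripper_force: 15.0
```

>>> arm_command(
  commands=[
    {"tx": -0.032, "ty": -0.01, "tz": 0, "twist": 0.013},
    {"tx": -0.064, "ty": -0.022, "tz": 0, "twist": 0.026},
    {"tx": -0.096, "ty": -0.034, "tz": 0, "twist": 0.04},
    {"tx": -0.128, "ty": -0.05, "tz": 0, "twist": 0.053},
    {"tx": -0.158, "ty": -0.064, "tz": 0, "twist": 0.066},
    {"tx": -0.19, "ty": -0.082, "tz": 0, "twist": 0.079},
    {"tx": -0.19, "ty": -0.082, "tz": 0, "twist": 0.079},
    {"tx": -0.19, "ty": -0.082, "tz": 0, "twist": 0.079},
  ],
)

```text
t: 14.28
eef_pos: [0.4864, 0.0503, 0.0529]
ee_rot: [3.141, -0.001, -2.023]
force: [4.4, -2.6, -3.5]
width: 0.0133
gripper_force: 15.0
```

```bash
python3 - <<'E'
import json
json.dump([.4871,.0506,.0538,-2.0247],open("cmd.json","w"))
from mv import *
H=lambda t,l:hold(.058,t,l)
lo=.045
plan([H(.5+.05*k/3,.095) for k in range(1,4)]+[H(.55,.08),H(.55,.065),H(.55,lo)],.002)
for t in(.6,.65,.7,.75): plan([H(t-.05+.05*k/5,lo) for k in range(1,6)],.002)
E
```

```text
[tx,ty,tz,twist]
[-0.012, -0.004, 0.0, 0.006]
[-0.026, -0.008, 0.0, 0.011]
[-0.038, -0.012, 0.0, 0.016]
[-0.038, -0.012, 0.012, 0.016]
[-0.038, -0.01, 0.024, 0.016]
[-0.038, -0.01, 0.04, 0.016]
[-0.038, -0.01, 0.04, 0.016]
[-0.038, -0.01, 0.04, 0.016]
-> [ 0.4935  0.058   0.0438 -2.075 ]
[tx,ty,tz,twist]
[-0.008, -0.002, 0.0, 0.003]
[-0.016, -0.004, 0.0, 0.007]
[-0.024, -0.006, 0.0, 0.01]
[-0.032, -0.01, 0.0, 0.013]
[-0.04, -0.012, 0.0, 0.016]
[-0.04, -0.012, 0.0, 0.016]
[-0.04, -0.012, 0.0, 0.016]
[-0.04, -0.012, 0.0, 0.016]
-> [ 0.501   0.0653  0.0438 -2.1252]
[tx,ty,tz,twist]
[-0.008, -0.002, 0.0, 0.003]
[-0.016, -0.006, 0.0, 0.007]
[-0.024, -0.008, 0.0, 0.01]
[-0.032, -0.01, 0.0, 0.013]
[-0.04, -0.012, 0.0, 0.016]
[-0.04, -0.012, 0.0, 0.016]
[-0.04, -0.012, 0.0, 0.016]
[-0.04, -0.012, 0.0, 0.016]
-> [ 0.5088  0.0723  0.0438 -2.1755]
[tx,ty,tz,twist]
[-0.008, -0.004, 0.0, 0.003]
[-0.016, -0.006, 0.0, 0.006]
[-0.024, -0.008, 0.0, 0.01]
[-0.032, -0.01, 0.0, 0.013]
[-0.04, -0.014, 0.0, 0.016]
[-0.04, -0.014, 0.0, 0.016]
[-0.04, -0.014, 0.0, 0.016]
[-0.04, -0.014, 0.0, 0.016]
-> [ 0.5173  0.0785  0.0438 -2.2258]
[tx,ty,tz,twist]
[-0.008, -0.002, 0.0, 0.003]
[-0.016, -0.004, 0.0, 0.006]
[-0.024, -0.006, 0.0, 0.01]
[-0.032, -0.01, 0.0, 0.013]
[-0.04, -0.012, 0.0, 0.016]
[-0.04, -0.012, 0.0, 0.016]
[-0.04, -0.012, 0.0, 0.016]
[-0.04, -0.012, 0.0, 0.016]
-> [ 0.5258  0.0846  0.0438 -2.276 ]
```

>>> arm_command(
  commands=[
    {"tx": -0.012, "ty": -0.004, "tz": 0, "twist": 0.006},
    {"tx": -0.026, "ty": -0.008, "tz": 0, "twist": 0.011},
    {"tx": -0.038, "ty": -0.012, "tz": 0, "twist": 0.016},
    {"tx": -0.038, "ty": -0.012, "tz": 0.012, "twist": 0.016},
    {"tx": -0.038, "ty": -0.01, "tz": 0.024, "twist": 0.016},
    {"tx": -0.038, "ty": -0.01, "tz": 0.04, "twist": 0.016},
    {"tx": -0.038, "ty": -0.01, "tz": 0.04, "twist": 0.016},
    {"tx": -0.038, "ty": -0.01, "tz": 0.04, "twist": 0.016},
  ],
  grip_force=15,
)

```text
t: 14.95
eef_pos: [0.4937, 0.0587, 0.0444]
ee_rot: [-3.14, 0.001, -2.073]
force: [-1.9, -0.4, 13.7]
width: 0.0134
gripper_force: 15.0
```

>>> arm_command(
  commands=[
    {"tx": -0.008, "ty": -0.002, "tz": 0, "twist": 0.003},
    {"tx": -0.016, "ty": -0.004, "tz": 0, "twist": 0.007},
    {"tx": -0.024, "ty": -0.006, "tz": 0, "twist": 0.01},
    {"tx": -0.032, "ty": -0.01, "tz": 0, "twist": 0.013},
    {"tx": -0.04, "ty": -0.012, "tz": 0, "twist": 0.016},
    {"tx": -0.04, "ty": -0.012, "tz": 0, "twist": 0.016},
    {"tx": -0.04, "ty": -0.012, "tz": 0, "twist": 0.016},
    {"tx": -0.04, "ty": -0.012, "tz": 0, "twist": 0.016},
  ],
)

```text
t: 15.62
eef_pos: [0.5, 0.0647, 0.0439]
ee_rot: [3.142, -0.001, -2.124]
force: [-1.9, -5.2, 10.4]
width: 0.0132
gripper_force: 15.0
```

>>> arm_command(
  commands=[
    {"tx": -0.008, "ty": -0.002, "tz": 0, "twist": 0.003},
    {"tx": -0.016, "ty": -0.006, "tz": 0, "twist": 0.007},
    {"tx": -0.024, "ty": -0.008, "tz": 0, "twist": 0.01},
    {"tx": -0.032, "ty": -0.01, "tz": 0, "twist": 0.013},
    {"tx": -0.04, "ty": -0.012, "tz": 0, "twist": 0.016},
    {"tx": -0.04, "ty": -0.012, "tz": 0, "twist": 0.016},
    {"tx": -0.04, "ty": -0.012, "tz": 0, "twist": 0.016},
    {"tx": -0.04, "ty": -0.012, "tz": 0, "twist": 0.016},
  ],
)

```text
t: 16.28
eef_pos: [0.5088, 0.0725, 0.043]
ee_rot: [-3.141, 0.0, -2.175]
force: [3.6, -5.4, -3.0]
width: 0.0135
gripper_force: 15.0
```

Fz went from +10 to −3, so the tooth is over the notch. Lower it.

>>> arm_command(
  commands=[
    {"tx": 0, "ty": 0, "tz": 0.01, "twist": 0},
    {"tx": 0, "ty": 0, "tz": 0.02, "twist": 0},
    {"tx": 0, "ty": 0, "tz": 0.03, "twist": 0},
    {"tx": 0, "ty": 0, "tz": 0.038, "twist": 0},
    {"tx": 0, "ty": 0, "tz": 0.038, "twist": 0},
    {"tx": 0, "ty": 0, "tz": 0.038, "twist": 0},
    {"tx": 0, "ty": 0, "tz": 0.038, "twist": 0},
    {"tx": 0, "ty": 0, "tz": 0.038, "twist": 0},
  ],
)

```text
t: 16.95
eef_pos: [0.5087, 0.0726, 0.034]
ee_rot: [-3.141, 0.0, -2.175]
force: [3.3, -4.7, 0.3]
width: 0.0137
gripper_force: 15.0
```

>>> arm_command(
  commands=[
    {"tx": 0, "ty": 0, "tz": 0.006, "twist": 0},
    {"tx": 0, "ty": 0, "tz": 0, "twist": 0},
    {"tx": 0, "ty": 0, "tz": 0, "twist": 0},
    {"tx": 0, "ty": 0, "tz": 0, "twist": 0},
    {"tx": 0, "ty": 0, "tz": 0, "twist": 0},
    {"tx": 0, "ty": 0, "tz": -0.1, "twist": 0},
    {"tx": 0, "ty": 0, "tz": -0.25, "twist": 0},
    {"tx": 0, "ty": 0, "tz": -0.36, "twist": 0},
  ],
  claw=0.5,
)

```text
t: 17.62
eef_pos: [0.5084, 0.0725, 0.1255]
ee_rot: [-3.142, -0.001, -2.175]
force: [0.9, 0.1, 0.3]
width: 0.0435
gripper_force: 0.0
```

>>> arm_command(
  commands=[
    {"tx": 0, "ty": 0, "tz": -0.15, "twist": 0},
    {"tx": 0, "ty": 0, "tz": -0.3, "twist": 0},
    {"tx": 0, "ty": 0, "tz": -0.4, "twist": 0},
    {"tx": 0, "ty": 0, "tz": -0.4, "twist": 0},
    {"tx": 0, "ty": 0, "tz": -0.4, "twist": 0},
    {"tx": 0, "ty": 0, "tz": -0.4, "twist": 0},
    {"tx": 0, "ty": 0, "tz": -0.4, "twist": 0},
    {"tx": 0, "ty": 0, "tz": -0.4, "twist": 0},
  ],
)

```text
t: 18.28
eef_pos: [0.5078, 0.0723, 0.2225]
ee_rot: [3.14, -0.002, -2.175]
force: [0.2, -0.0, -0.5]
width: 0.0439
gripper_force: 0.0
```

```bash
python3 - <<'E'
from h import *
from mv import P,G
ims=[]
for cam in("scene","top"):
    im=grab_frame(cam)[:,:,::-1]
    u0,v0=(235,200) if cam=="top" else (240,190)
    c=cv2.resize(im[v0:v0+100,u0:u0+100],(400,400),interpolation=cv2.INTER_CUBIC)
    for l in(-.077,.077):
      for z,col in((.05,(0,0,255)),(.061,(0,255,0))):
        u=(proj(G(P,l,.65,.2,z),cam)-[u0-.5,v0-.5])*4;cv2.circle(c,(int(u[0]),int(u[1])),3,col,1)
    ims.append(c)
cv2.imwrite("pics/c.png",np.hstack(ims))
E
```

```text
(no output)
```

View pics/c.png

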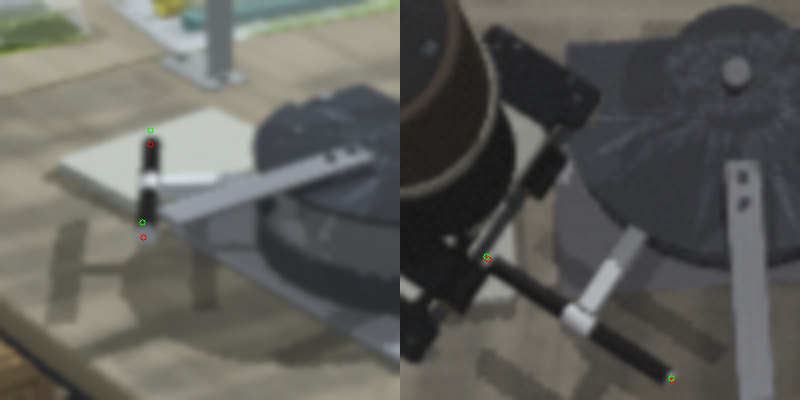

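The overlay shows the grip at swing about 0.65, as predicted. The scene crop leaves the height unclear: the lower end at (144,237) fits "down", but the upper end doesn't settle it. I'll check by touching the top of the grip with the fingers shut.

>>> arm_command(
  commands=[
    {"tx": 0, "ty": 0, "tz": 0.15, "twist": 0},
    {"tx": 0, "ty": 0, "tz": 0.3, "twist": 0},
    {"tx": 0, "ty": 0, "tz": 0.42, "twist": 0},
    {"tx": 0, "ty": 0, "tz": 0.5, "twist": 0},
    {"tx": 0, "ty": 0, "tz": 0.56, "twist": 0},
    {"tx": 0, "ty": 0, "tz": 0.6, "twist": 0},
    {"tx": 0, "ty": 0, "tz": 0.6, "twist": 0},
    {"tx": 0, "ty": 0, "tz": 0.6, "twist": 0},
  ],
  claw=0,
)

```text
t: 19.05
eef_pos: [0.5085, 0.0724, 0.0737]
ee_rot: [3.141, -0.001, -2.175]
force: [0.5, -1.0, 0.3]
width: 0.0012
gripper_force: 0.0
```

>>> arm_command(
  commands=[
    {"tx": 0, "ty": 0, "tz": 0.01, "twist": 0},
    {"tx": 0, "ty": 0, "tz": 0.02, "twist": 0},
    {"tx": 0, "ty": 0, "tz": 0.03, "twist": 0},
    {"tx": 0, "ty": 0, "tz": 0.04, "twist": 0},
    {"tx": 0, "ty": 0, "tz": 0.045, "twist": 0},
    {"tx": 0, "ty": 0, "tz": 0.045, "twist": 0},
    {"tx": 0, "ty": 0, "tz": 0.045, "twist": 0},
    {"tx": 0, "ty": 0, "tz": 0.045, "twist": 0},
  ],
)

```text
t: 19.72
eef_pos: [0.5085, 0.0725, 0.0627]
ee_rot: [-3.141, 0.0, -2.175]
force: [-0.2, -1.1, 0.1]
width: 0.0009
gripper_force: 0.0
```

>>> arm_command(
  commands=[
    {"tx": 0, "ty": 0, "tz": 0.008, "twist": 0},
    {"tx": 0, "ty": 0, "tz": 0.016, "twist": 0},
    {"tx": 0, "ty": 0, "tz": 0.024, "twist": 0},
    {"tx": 0, "ty": 0, "tz": 0.032, "twist": 0},
    {"tx": 0, "ty": 0, "tz": 0.032, "twist": 0},
    {"tx": 0, "ty": 0, "tz": 0.032, "twist": 0},
    {"tx": 0, "ty": 0, "tz": 0.032, "twist": 0},
    {"tx": 0, "ty": 0, "tz": 0.032, "twist": 0},
  ],
)

```text
t: 20.38
eef_pos: [0.5088, 0.0727, 0.0548]
ee_rot: [-3.141, 0.001, -2.175]
force: [-1.8, 2.0, 4.3]
width: 0.0006
gripper_force: 2.3
```

Contact came only at about 0.056 with 4 N, so the lever is fully down. Now retreat.

>>> arm_command(
  commands=[
    {"tx": 0, "ty": 0, "tz": -0.08, "twist": 0},
    {"tx": 0, "ty": 0, "tz": -0.2, "twist": 0},
    {"tx": 0, "ty": 0, "tz": -0.35, "twist": 0},
    {"tx": 0, "ty": 0, "tz": -0.5, "twist": 0},
    {"tx": 0, "ty": 0, "tz": -0.6, "twist": 0},
    {"tx": 0, "ty": 0, "tz": -0.6, "twist": 0},
    {"tx": 0, "ty": 0, "tz": -0.6, "twist": 0},
    {"tx": 0, "ty": 0, "tz": -0.6, "twist": 0},
  ],
)

```text
t: 21.05
eef_pos: [0.5078, 0.0723, 0.2039]
ee_rot: [3.141, -0.001, -2.176]
force: [-0.1, 0.5, -0.7]
width: 0.0005
gripper_force: 0.0
```

```bash
python3 - <<'E'
from h import *
grab_frame("scene")
for q in("grip_left","grip_mid","grip_right","cards","mug","tape_roll"):
    for r in spot_point(q,"scene")[:1]:print(q,np.round(r["score"],2),ray(r["uv"],"scene",.05 if "grip" in q else 0).round(3))
from mv import P,G
print([G(P,l,.65).round(3) for l in(.055,0,-.055)])
print(job_done())
E
```

```text
grip_left 0.82 [0.492 0.052 0.05 ]
grip_mid 0.67 [0.471 0.002 0.05 ]
grip_right 0.49 [ 0.432 -0.041  0.05 ]
cards 0.97 [ 0.577  0.131 -0.   ]
mug 0.96 [ 0.605 -0.343  0.   ]
tape_roll 0.88 [ 0.421 -0.415  0.   ]
[array([0.507, 0.07 , 0.05 ]), array([0.476, 0.025, 0.05 ]), array([ 0.445, -0.021,  0.05 ])]
the job is handed in; nothing more can be done
None
```

I moved the lever through the middle notch into the left locking notch at about 0.65 rad, let it go, and handed the job in. A touch on the grip showed it fully down, and the cards, mug and tape roll checked afterwards hadn't moved. The final image check put the grip about 2 cm off my estimate, and the hand-in returned no verdict.

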